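# Load the curing unit, click its hood shut and start the timer

### The job

Stand the plaster dental cast upright in the middle of the round black plate inside the curing unit, setting it down rather than dropping it. Then press the open hood down until its catch clicks and holds it fully shut, and after that turn the black timer knob clockwise until it clicks over to its other stop. Leave the jar, the tumbler and the dropper bottle where they are.

Things in the scene. Friction and masses are not known exactly. Their poses are not given: they have to be found in the camera images.
- cast: Plaster dental cast, loose, about 170 g: a cream block 66 mm (its x) by 50 mm (its y) with a pink gum arch and teeth on top, 38 mm tall in all; the lowest 24 mm is the full block, above it the arch. Origin at the centre of its underside, z up. Stands somewhere on the left half of the bench.
- curer: White light-curing unit, fixed. Origin at bench level under the chamber's middle. Its x runs from the timer deck (x -181 to -75 mm) to the chamber (x -75 to +75); its y from the hinge side (-98) to the catch side (+98, steel catch mid-face). Deck and chamber floor are flat, 40 mm high; a rim 6 mm high, 4 mm thick edges the chamber.
- turntable (a point): Centre of the top of the round black plate in the chamber, 100 mm across, 3 mm thick, its top 43 mm above the bench. The cast belongs here.
- cover (a joint): Angle of the white hood with amber window, rad: 0 = shut, held by the spring catch; about 1.5 = standing open. The stiff hinge stays at any angle. The hood is a shell 150 mm wide, 193 mm from hinge to front wall, 50 mm high over the rim (45 inside); top 96 mm above the bench when shut. The catch resists from 0.07 rad, about 12 N at the lip, and pulls home below 0.03.
- cover_hinge (a point): Middle of the hood's hinge axis (the axis is parallel to the unit's x), 46 mm above the bench, 95 mm to the unit's -y side of the chamber's middle.
- cover_lip (a point): Where to press: middle of the blue-marked lip at the hood's free edge, on its outer face (the top when shut). 205 mm from the hinge axis along the hood and 50 mm out from the hinge plane; moves with the hood. The lip ends 15 mm beyond this point and is 150 mm wide.
- timer (a joint): Angle of the timer knob, rad, clockwise from above: 0 = off (pointer end at the white mark), 1.2 = running stop (at the green mark). A detent hump lies half way, at 0.6; past it the knob snaps on to 1.2, short of it it springs back. Needs about 0.1 N m.
- timer_grip (a point): On the timer knob's vertical axis, 70 mm above the bench, at the height to grip. The grip is a black bar 50 mm long, 13 mm thick, 32 mm tall (its top 81 mm above the bench, its foot 49 mm); at knob angle 0 the bar lies along the unit's x axis. This point's frame turns with the knob: x along the bar, y across it.
- jar: Amber glass jar with black cap, loose, 60 mm across, 65 mm tall. Origin at the centre of its underside. To be left alone.
- tumbler: Green glass tumbler, loose, 58 mm across, 85 mm tall, open on top. Origin at the centre of its underside. To be left alone.
- dropper: White dropper bottle with red cap, loose, 52 mm across, 100 mm tall. Origin at the centre of its underside. To be left alone.
There are look-alikes about, which are no part of the job. Of the things that look like the cast, take the one that is farthest to the robot's right at the start.

How it is judged:
By the outcome, as a careful person would: the job done as asked, in the order asked, and still so for the second after the job is handed in, with the robot touching nothing.
It also fails if it takes over 62 s, if anything falls off the work surface, if the arm or the gripper's body presses on something with over 40 N, if the wrist force passes 120 N, or if a joint passes its speed limit or range.

### The arm

A 6-joint arm with a two-finger parallel gripper is mounted at the origin on the work surface. World frame = base frame: x ahead of the robot, y to its left, z up, the work surface at z = 0. Lengths are in m, angles in rad, forces in N, time in s.
With the tool pointing down it reaches from about 0.3 to 0.775 m from the base axis. Payload 14.6 kg.
Tool frame: the origin (TCP) lies on the centre line of the jaws, within the pads' length; the fingertips stand 17 mm ahead of it and the grasp point (between the pads) lies 2 mm behind it (arm.tip_extent is the distance from the TCP to the fingertips, in m); z points along the fingers, y is the line along which they close (so a half turn about z gives the same grasp; the last joint's range is limited). The gripper opens to 85 mm and grips with 20 to 120 N. Pads are 22 mm wide; open, the fingers measure 114 mm over their backs; the gripper's body (76 mm by 85 mm) begins 54 mm behind the grasp point. The pads swing forward as they close: fully open they stand 13 mm farther back than shut.
Start: joints at [1.135, 0.3, 1.521, -0, 1.321, -0.067], TCP at [0.198, 0.513, 0.216] pointing down, gripper open.
Joint ranges: [-3.03, 3.03], [-0.79, 2.21], [0.23, 2.52], [-1.04, 4.18], [0, 3.07], [-2.55, 2.55]. Speed limits (rad/s): [2.22, 2.22, 2.57, 3.14, 3.14, 3.14].

### API

Orientations are given as [roll, pitch, yaw] about the fixed x, y, z axes, in that order (R = Rz(yaw) Ry(pitch) Rx(roll)).
In Python, from cell import arm, capture, calibration gives the robot as it stands.
- The arm moves only by the tool apply_moves, never from a script. Its argument "motion" is a list of rows, each a list of 6 numbers: the shift along the tool's x, y, z normalised to -1 to 1, where 1 is 0.2 m, then the turn, a rotation vector about the tool's x, y, z normalised to -1 to 1, where 1 is 45 degrees. In form: [[dx, dy, dz, ax, ay, az], ...]. A call has exactly 5 rows; each row shifts and turns the commanded pose from where the row before left it, along the tool's axes as they then stand; what a row does not reach is not made up. A row lasts 1/12 s, in which the tool goes at most 41.7 mm and 7.16 degrees, less where a joint would pass 70% of its speed; a pose out of reach is approached as far as the arm can. A call with a number of a shift or a turn outside -1 to 1 is refused whole. A call with a gripper value outside its range is refused whole. "fingers" is the opening, from -1 (shut) to 1 (fully open), set as the call begins (left out, the last holds). The fingers move at their own pace and stop on an object; "newtons" is the grip in N (left out, the last holds). Time passes only in rows, so rows that do not move let the fingers close, or fill a call up. It gives the time, the measured TCP pose, the force, the opening and the grip force at its end, in the units of the state.
- arm.observe(): the state, without advancing time (a new reading comes with each control period).
- capture(name): name is "side" or "top" or "wrist"; returns (picture, depth): 400x640x3 uint8, red, green, blue; 400x640 float32, m along the optical axis (not along the pixel's ray), 0 where there is no reading.
- calibration(name): a dict with "mtx" (3x3 intrinsics, pixels), "rvec" (rotation vector, rad) and "tvec" (3), from world to camera coordinates, as OpenCV has them. Camera axes: x right, y down, z forward; pixel columns grow to the right and rows downward; lengths in m; the calibration is good to about 2 mm. A picture is of the moment at which its call begins: read the wrist's pose just before it. calibration takes no time and is no camera call; for the wrist camera it gives the pose at the moment of the call.
- arm.hand_in(): hands the job in; it is judged then, once.
The state is a dict: "time": time; "joint_pos": joint angles; "qvel": joint speeds; "joint_torque": joint torques, N m; "tcp_pos": TCP position; "tool_rot": TCP orientation; "force": force on the tool from outside, world axes, zero at the start; "wrist_torque": the same for the moment, N m; "gripper_width": opening from 0.0 (shut) to 1.0 (fully open); "finger_force": force on a finger pad.
Only numpy, scipy, OpenCV 4.12 (cv2) and the standard library are available. Lean on these libraries where they do the work, as an engineer would, in place of code of your own. Each camera call takes 0.05 s, during which the arm holds its last target. There are 200 camera calls.

## Working session

There is one attempt and no reset: what is moved stays moved. The work goes in short steps, Python scripts to look and compute and a tool call to move; the robot and the scene stay as the last step left them, time stands still between calls to the robot, and variables do not carry over. Pictures are saved under pics/ and viewed, at most 10 in all, crops included, and the job is handed in when it is done.

Besides the shell and the picture viewer there is one more tool, called after "Request:" as name(argument=value, ...), one argument or row to a line, values as JSON. apply_moves: Moves the arm, as the interface text tells. Scaled input: -1 to 1 covers 0.2 m each way for a shift and 45 degrees each way for a turn. Its arguments: {"type":"object","properties":{"motion":{"type":"array","items":{"type":"array","items":{"type":"number"}}},"fingers":{"type":"number"},"newtons":{"type":"number"}},"required":["motion"]}

```bash
ls; mkdir -p pics; cat > h.py <<'E'
import numpy as np, cv2
from cell import arm, capture, calibration
def cam(n):
    c=calibration(n); R=cv2.Rodrigues(np.array(c["rvec"],float))[0]; return np.array(c["mtx"]),R,np.array(c["tvec"],float).ravel()
def ray(c,uv):
    K,R,t=c; d=R.T@np.linalg.inv(K)@np.array([uv[0],uv[1],1.]); return -R.T@t,d
def onz(c,uv,z):
    o,d=ray(c,uv); return o+d*(z-o[2])/d[2]
def cloud(c,D):
    K,R,t=c; v,u=np.mgrid[:D.shape[0],:D.shape[1]]
    P=np.stack([(u-K[0,2])*D/K[0,0],(v-K[1,2])*D/K[1,1],D],-1); return (P-t)@R
E
python3 - <<'E'
from h import *
import pickle
s=arm.observe(); print(s)
for n in("side","top","wrist"):
    c=cam(n); p,d=capture(n); pickle.dump((c,p,d),open(f"{n}0.pkl","wb")); cv2.imwrite(f"pics/{n}0.png",p[:,:,::-1])
    print(n,-c[1].T@c[2],c[1][2],c[0][0,0],(d>0).mean())
E
```

```text
pics
{'time': 0.0, 'joint_pos': array([ 1.13537844e+00,  3.00469021e-01,  1.52158692e+00, -6.24400238e-06,
        1.32068878e+00, -6.66195576e-02]), 'qvel': array([ 0.00142449, -0.00045468,  0.00084146,  0.00168478, -0.00209999,
       -0.00055793]), 'joint_torque': array([ 2.18067347e-03, -5.43476200e+01, -3.61832142e+01,  1.50787778e-04,
        3.64187799e-03,  1.22771318e-06]), 'tcp_pos': array([0.19818052, 0.51278558, 0.21551999]), 'tool_rot': array([-3.14044274e+00, -7.06591832e-05,  2.77279583e+00]), 'force': array([-0.4579912 , -0.33942562,  0.23700531]), 'wrist_torque': array([-0.02468316, -0.02138443, -0.00210425]), 'finger_force': 0.0, 'gripper_width': 0.9974795008351415}
side [-0.08365313 -0.76847527  0.95477223] [ 0.41026484  0.63209959 -0.65736814] 492.0081265531927 0.99588671875
top [0.29915445 0.04659881 1.13861809] [ 0.16363702  0.03491647 -0.98590251] 380.18631395267516 0.995890625
wrist [0.12796598 0.54049928 0.37322043] [ 0.27437652 -0.10641801 -0.95571582] 298.175342227754 0.99605859375
```

View pics/top0.png

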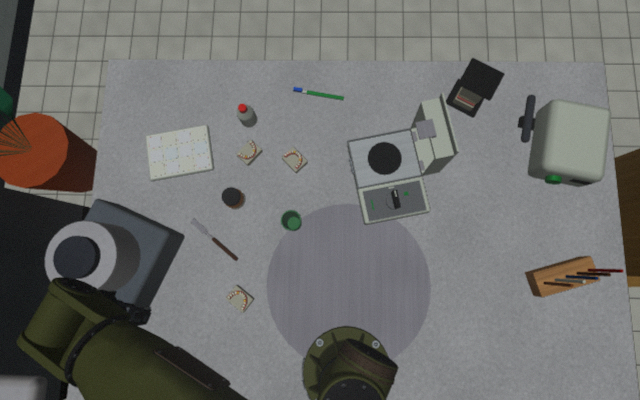

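View pics/side0.png

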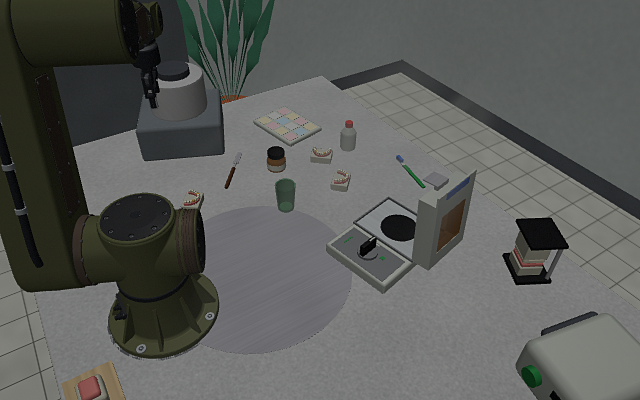

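Top view: cast look-alikes are at (249,151), (294,159) and (239,298). The articulator at (470,95) is on the right half and is not a loose cast. The farthest right on the left half is (294,159). The unit's plate is at (384,158), the knob at (396,198), and the hood stands open at (440,135). In the side view the chosen cast is at (341,181).

```bash
python3 - <<'E'
from h import *
import pickle
T=pickle.load(open("top0.pkl","rb")); S=pickle.load(open("side0.pkl","rb"))
a=cv2.resize(T[1][110:240,220:470],None,fx=3.2,fy=3.2,interpolation=cv2.INTER_CUBIC)[:300]
b=cv2.resize(S[1][130:300,300:500],None,fx=3,fy=3,interpolation=cv2.INTER_CUBIC)[:,:]
a=cv2.resize(T[1][115:230,270:470],None,fx=2,fy=2.6,interpolation=cv2.INTER_CUBIC)
b=cv2.resize(S[1][150:300,310:490],(400,300),interpolation=cv2.INTER_CUBIC)
cv2.imwrite("pics/crop1.png",np.hstack([a[:299],b[:299]])[:,:,::-1])
for n,(c,p,d),uvs in(("top",T,[(249,151),(294,159),(239,298),(384,158),(396,198),(425,130),(233,197),(291,220),(246,115)]),("side",S,[(321,156),(341,181),(193,200),(399,228),(368,245)])):
    X=cloud(c,d)
    for u,v in uvs: print(n,(u,v),X[v,u].round(3))
# cast blob: points above 12mm near
for n,(c,p,d),(u,v) in(("top",T,(294,159)),("side",S,(341,181))):
    X=cloud(c,d); m=np.zeros(d.shape,bool); m[v-25:v+25,u-25:u+25]=1
    m&=(X[...,2]>.015)&(X[...,2]<.06)
    k,l,st,ce=cv2.connectedComponentsWithStats(m.astype(np.uint8)); i=1+np.argmax(st[1:,4]); P=X[l==i]
    print(n,len(P),P.min(0).round(4),P.max(0).round(4),cv2.minAreaRect((P[:,:2]*1000).astype(np.float32)), np.percentile(P[:,2],[5,25,50,75,95]).round(4))
# plate: dark blob in both, ray
for n,(c,p,d),(u,v) in(("top",T,(384,158)),("side",S,(399,228))):
    m=(p.max(2)<50).astype(np.uint8); k,l,st,ce=cv2.connectedComponentsWithStats(m); i=l[v,u]
    cn=max(cv2.findContours((l==i).astype(np.uint8),0,2)[0],key=cv2.contourArea)
    e=cv2.fitEllipse(cn); print(n,"plate",e,onz(c,e[0],.043), np.median(cloud(c,d)[l==i][:,2]))
E
```

```text
top (249, 151) [0.633 0.308 0.021]
top (294, 159) [0.609 0.168 0.025]
top (239, 298) [0.195 0.313 0.023]
top (384, 158) [ 0.612 -0.101  0.04 ]
top (396, 198) [ 0.484 -0.128  0.083]
top (425, 130) [ 0.623 -0.172  0.251]
top (233, 197) [0.481 0.336 0.068]
top (291, 220) [0.425 0.173 0.002]
top (246, 115) [0.728 0.31  0.075]
side (321, 156) [0.618 0.291 0.026]
side (341, 181) [0.596 0.147 0.033]
side (193, 200) [0.19  0.292 0.036]
side (399, 228) [ 0.607 -0.106  0.043]
side (368, 245) [ 0.477 -0.14   0.08 ]
top 347 [0.5719 0.1286 0.0154] [0.6488 0.2058 0.0424] ((609.291748046875, 167.87472534179688), (67.43797302246094, 48.356510162353516), 45.93527603149414) [0.0191 0.0221 0.0242 0.0293 0.0378]
side 279 [0.5677 0.1272 0.0151] [0.6486 0.2075 0.041 ] ((608.343505859375, 166.22628784179688), (69.70912170410156, 50.05021286010742), 45.56892776489258) [0.018  0.0222 0.0255 0.0324 0.0385]
top plate ((384.2284851074219, 157.92726135253906), (30.397289276123047, 31.658716201782227), 103.93744659423828) [ 0.61106683 -0.10154193  0.043     ] 0.04213623968302141
side plate ((398.57049560546875, 227.39244079589844), (25.844877243041992, 35.574493408203125), 100.99684143066406) [ 0.60801588 -0.1040143   0.043     ] 0.042831894104890064
```

View pics/crop1.png

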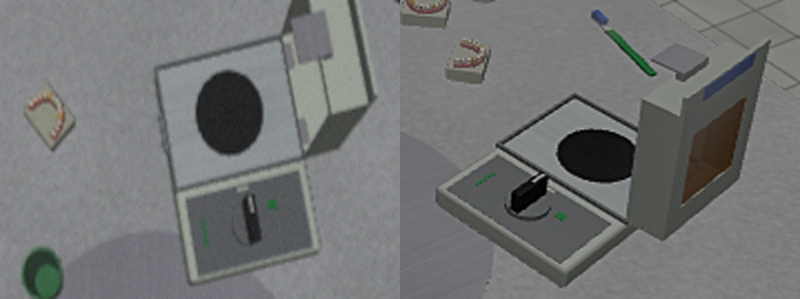

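The crop confirms a cream cast with a full arch at top (294,159), with the unit, plate and knob all clear. Next I need the unit's yaw, the knob and the hood.

```bash
python3 - <<'E'
from h import *
import pickle
C0=np.array([.6095,-.1028])
for n in("top","side"):
    c,p,d=pickle.load(open(n+"0.pkl","rb")); X=cloud(c,d)
    near=np.linalg.norm(X[...,:2]-[.56,-.11],axis=-1)<.25
    m=near&(X[...,2]>.033)&(X[...,2]<.052)
    k,l,st,ce=cv2.connectedComponentsWithStats(m.astype(np.uint8)); i=1+np.argmax(st[1:,4]); P=X[l==i]
    r=cv2.minAreaRect((P[:,:2]*1000).astype(np.float32)); print(n,"unit",r)
    # fit hood: points above .1
    m=near&(X[...,2]>.1)&(X[...,2]<.30)&(np.abs(X[...,1]+.2)<.12)
    P=X[m]; th=.2; 
    ang=np.deg2rad(r[2] if r[2]<45 else r[2]-90); u=np.array([np.cos(ang),np.sin(ang)]); w=np.array([-u[1],u[0]])
    print("yaw",np.rad2deg(ang))
    q=np.c_[(P[:,:2]-C0)@u,(P[:,:2]-C0)@w,P[:,2]]*1000
    for z in range(100,280,20):
        s=q[(q[:,2]>=z)&(q[:,2]<z+20)]
        if len(s)>5: print(z,len(s),np.percentile(s[:,:2],[1,50,99],axis=0).round().tolist())
    # blue
    h=cv2.cvtColor(p,cv2.COLOR_RGB2HSV); b=near&(h[...,0]>105)&(h[...,0]<130)&(h[...,1]>70)&(X[...,2]>.1)
    if b.sum(): print("blue",b.sum(),X[b].mean(0).round(4),X[b].min(0).round(3),X[b].max(0).round(3))
    # knob
    q=X[near]; q=q[(q[:,2]>.065)&(q[:,2]<.095)]; qq=(q[:,:2]-C0)@np.c_[u,w]*1000; k=(qq[:,0]<-85)&(abs(qq[:,1])<60)
    print("knob",k.sum(),cv2.minAreaRect((q[k][:,:2]*1000).astype(np.float32)),np.median(qq[k],0),np.percentile(q[k][:,2],[50,90]))
    print("unit-plate",((np.array(r[0])/1000-C0)@np.c_[u,w]*1000).round(1))
E
```

```text
top unit ((563.4415283203125, -132.6341552734375), (256.9611511230469, 241.91506958007812), 12.455812454223633)
yaw 12.455812454223633
100 58 [[-74.0, -140.0], [-1.0, -109.0], [75.0, -90.0]]
120 55 [[-75.0, -138.0], [-73.0, -104.0], [74.0, -89.0]]
140 56 [[-74.0, -138.0], [-73.0, -104.0], [74.0, -87.0]]
160 48 [[-75.0, -135.0], [-74.0, -100.0], [75.0, -86.0]]
180 45 [[-74.0, -132.0], [-74.0, -97.0], [73.0, -85.0]]
200 46 [[-74.0, -130.0], [-74.0, -97.0], [76.0, -84.0]]
220 734 [[-74.0, -128.0], [-11.0, -103.0], [75.0, -82.0]]
240 773 [[-73.0, -128.0], [1.0, -104.0], [73.0, -53.0]]
260 195 [[-73.0, -131.0], [-2.0, -127.0], [74.0, -125.0]]
knob 97 ((483.9224548339844, -130.0286102294922), (50.60866165161133, 13.200668334960938), 11.326482772827148) [-129.80209208    1.75078604] [0.07903538 0.08181212]
unit-plate [-51.4 -19.2]
side unit ((560.520751953125, -125.58078002929688), (262.1097412109375, 225.4055938720703), 11.448803901672363)
yaw 11.448803901672363
100 293 [[-74.0, -143.0], [-49.0, -139.0], [75.0, -94.0]]
120 314 [[-75.0, -142.0], [-47.0, -138.0], [76.0, -93.0]]
140 307 [[-75.0, -140.0], [-48.0, -137.0], [76.0, -91.0]]
160 330 [[-74.0, -139.0], [-47.0, -135.0], [75.0, -90.0]]
180 331 [[-74.0, -138.0], [-45.0, -134.0], [75.0, -89.0]]
200 336 [[-75.0, -137.0], [-50.0, -134.0], [75.0, -87.0]]
220 663 [[-74.0, -135.0], [-28.0, -107.0], [76.0, -83.0]]
240 656 [[-73.0, -134.0], [-5.0, -101.0], [75.0, -54.0]]
260 210 [[-71.0, -135.0], [-3.0, -130.0], [76.0, -125.0]]
blue 140 [ 0.6385 -0.232   0.2581] [ 0.594 -0.243  0.243] [ 0.685 -0.221  0.268]
knob 142 ((482.97021484375, -131.7312774658203), (51.55967712402344, 15.432226181030273), 13.561047554016113) [-133.46732573   -6.83684369] [0.07883278 0.08244007]
unit-plate [-52.5 -12.6]
```

```bash
cat > plan.py <<'E'
from h import *
from scipy.spatial.transform import Rotation as Ro
def plan(tgt,yaw_deg,n,start=None,level=True):
    """constant row (body shift then turn about z) repeated n times to reach tgt/yaw, tool down"""
    s=arm.observe(); p=np.array(s["tcp_pos"]); R=Ro.from_euler("xyz",s["tool_rot"]).as_matrix()
    if start is not None: p=np.array(start[:3]); R=Ro.from_euler("xyz",[180,0,start[3]],degrees=True).as_matrix()
    G=Ro.from_euler("xyz",[180,0,yaw_deg],degrees=True).as_matrix()
    w=Ro.from_matrix(R.T@G).as_rotvec()/n
    M=sum(R@Ro.from_rotvec(k*w).as_matrix() for k in range(n))
    sh=np.linalg.solve(M,np.array(tgt)-p)
    print(n,"rows",(sh/.2).round(4),(np.rad2deg(w)/45).round(4),"mm/row",np.linalg.norm(sh)*1000)
E
python3 - <<'E'
from plan import *
import pickle
plan([.609,.167,.17],45.9,20)
s=arm.observe(); p=s["tcp_pos"]; R=Ro.from_euler("xyz",s["tool_rot"]).as_matrix()
Q=[]
for n in("side","top"):
    c,_,d=pickle.load(open(n+"0.pkl","rb")); X=cloud(c,d).reshape(-1,3); Q.append((X-p)@R)
Q=np.vstack(Q)*1000; Q=Q[np.hypot(Q[:,0],Q[:,1])<150]
for z in range(-300,40,20):
    s=Q[(Q[:,2]>=z)&(Q[:,2]<z+20)]
    if len(s)>3: print(z,len(s),s[:,:2].min(0).round(),s[:,:2].max(0).round())
E
```

```text
20 rows [-0.1305  0.0903  0.0114] [-0.000e+00  1.000e-04  1.255e-01] mm/row 31.818360758632544
-300 2758 [ -61. -141.] [55. 35.]
-280 1007 [ -62. -139.] [44. 39.]
-260 493 [ -62. -134.] [44. 23.]
-240 97 [ -60. -132.] [ 1. 26.]
-220 36 [-34. -39.] [-13.   6.]
-200 152 [-37. -43.] [ 8. 18.]
-180 213 [-38. -43.] [23.  6.]
-160 235 [-38. -43.] [35. 17.]
-140 205 [-19. -74.] [21. 13.]
-120 271 [-20. -77.] [20. 63.]
-100 245 [-17. -81.] [13. 72.]
-80 87 [-14. -80.] [12. 68.]
-60 571 [-79. -64.] [ 11. 150.]
-40 1308 [-111.  -57.] [ 11. 149.]
-20 525 [-111.   67.] [ 28. 111.]
0 452 [-110.   66.] [ 34. 121.]
20 431 [-113.   68.] [ 13. 103.]
```

Request:
apply_moves(
  motion=[
    [-0.13, 0.09, 0.011, 0, 0, 0.1255],
    [-0.13, 0.09, 0.011, 0, 0, 0.1255],
    [-0.13, 0.09, 0.011, 0, 0, 0.1255],
    [-0.13, 0.09, 0.011, 0, 0, 0.1255],
    [-0.13, 0.09, 0.011, 0, 0, 0.1255],
  ],
  fingers=1,
  newtons=40,
)

```text
time: 0.57
tcp_pos: [0.3558, 0.5197, 0.2056]
tool_rot: [3.14, -0.001, 2.276]
force: [0.3, 0.7, -0.4]
gripper_width: 1.001
finger_force: 0.0
```

Request:
apply_moves(
  motion=[
    [-0.13, 0.09, 0.011, 0, 0, 0.1255],
    [-0.13, 0.09, 0.011, 0, 0, 0.1255],
    [-0.13, 0.09, 0.011, 0, 0, 0.1255],
    [-0.13, 0.09, 0.011, 0, 0, 0.1255],
    [-0.13, 0.09, 0.011, 0, 0, 0.1255],
  ],
)

```text
time: 0.98
tcp_pos: [0.4968, 0.4498, 0.1933]
tool_rot: [-3.141, 0.0, 1.782]
force: [-0.0, 0.2, 0.1]
gripper_width: 0.999
finger_force: 0.0
```

Request:
apply_moves(
  motion=[
    [-0.13, 0.09, 0.011, 0, 0, 0.1255],
    [-0.13, 0.09, 0.011, 0, 0, 0.1255],
    [-0.13, 0.09, 0.011, 0, 0, 0.1255],
    [-0.13, 0.09, 0.011, 0, 0, 0.1255],
    [-0.13, 0.09, 0.011, 0, 0, 0.1255],
  ],
)

```text
time: 1.4
tcp_pos: [0.5878, 0.3223, 0.1823]
tool_rot: [-3.141, 0.001, 1.289]
force: [1.0, -0.5, -0.2]
gripper_width: 1.003
finger_force: 0.0
```

Request:
apply_moves(
  motion=[
    [-0.13, 0.09, 0.011, 0, 0, 0.1255],
    [-0.13, 0.09, 0.011, 0, 0, 0.1255],
    [-0.13, 0.09, 0.011, 0, 0, 0.1255],
    [-0.13, 0.09, 0.011, 0, 0, 0.1255],
    [-0.13, 0.09, 0.011, 0, 0, 0.1255],
  ],
)

```text
time: 1.82
tcp_pos: [0.6077, 0.1667, 0.1715]
tool_rot: [-3.141, 0.001, 0.796]
force: [0.5, 0.0, -0.1]
gripper_width: 1.003
finger_force: 0.0
```

Request:
apply_moves(
  motion=[
    [0, 0, 0, 0, 0, 0],
    [0, 0, 0, 0, 0, 0],
    [0, 0, 0, 0, 0, 0],
    [0, 0, 0, 0, 0, 0],
    [0, 0, 0, 0, 0, 0],
  ],
)

```text
time: 2.23
tcp_pos: [0.6076, 0.1695, 0.172]
tool_rot: [-3.141, 0.0, 0.803]
force: [0.6, 0.5, 0.8]
gripper_width: 1.0
finger_force: 0.0
```

```bash
python3 - <<'E'
from plan import *
s=arm.observe(); c=cam("wrist"); p,d=capture("wrist"); X=cloud(c,d)
cv2.imwrite("pics/w1.png",p[:,:,::-1])
near=np.linalg.norm(X[...,:2]-[.609,.167],axis=-1)<.06
for lo in(.012,.018,.0):
    m=near&(X[...,2]>lo)&(X[...,2]<.05)&(d>.05) if lo else near&(X[...,2]>.027)&(X[...,2]<.05)
    P=X[m]; print(lo,len(P),cv2.minAreaRect((P[:,:2]*1000).astype(np.float32)),P[:,2].max())
print("TCP",s["tcp_pos"],s["tool_rot"])
# colour mask contour of cream block, ray cast on z=.024
E
```

```text
0.012 2886 ((611.01708984375, 170.00265502929688), (65.29302215576172, 49.53009033203125), 44.9984245300293) 0.0395109270971583
0.018 2857 ((610.9884033203125, 169.9739990234375), (65.21196746826172, 49.53009033203125), 44.9984245300293) 0.0395109270971583
0.0 895 ((613.2191162109375, 167.44473266601562), (59.676734924316406, 38.4012565612793), 45.374351501464844) 0.0395109270971583
TCP [0.60756728 0.16947632 0.1719738 ] [-3.14145953e+00  2.26615354e-05  8.03374309e-01]
```

View pics/w1.png

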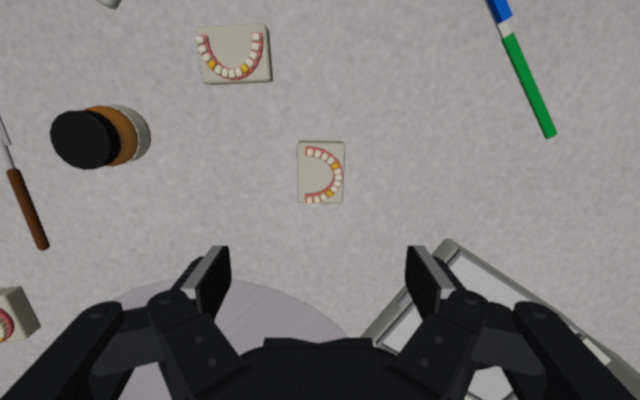

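The wrist view shows the chosen cast at (321,172), square to the jaws. The second cast at (235,53) and the jar at (100,137) are well clear.

Request:
apply_moves(
  motion=[
    [0.006, 0.01, 0.1, 0, 0, 0],
    [0, 0, 0.1, 0, 0, 0],
    [0, 0, 0.1, 0, 0, 0],
    [0, 0, 0.1, 0, 0, 0],
    [0, 0, 0.1, 0, 0, 0],
  ],
)

```text
time: 2.7
tcp_pos: [0.6098, 0.1686, 0.0711]
tool_rot: [3.142, -0.0, 0.803]
force: [1.0, -0.5, 0.5]
gripper_width: 1.002
finger_force: 0.0
```

Request:
apply_moves(
  motion=[
    [0, 0, 0.06, 0, 0, 0],
    [0, 0, 0.06, 0, 0, 0],
    [0, 0, 0.06, 0, 0, 0],
    [0, 0, 0.04, 0, 0, 0],
    [0, 0, 0.03, 0, 0, 0],
  ],
)

```text
time: 3.12
tcp_pos: [0.6099, 0.168, 0.0214]
tool_rot: [-3.142, 0.0, 0.802]
force: [-0.0, 0.0, 0.2]
gripper_width: 1.003
finger_force: 0.0
```

Request:
apply_moves(
  motion=[
    [0, 0, 0, 0, 0, 0],
    [0, 0, 0, 0, 0, 0],
    [0, 0, 0, 0, 0, 0],
    [0, 0, 0, 0, 0, 0],
    [0, 0, 0, 0, 0, 0],
  ],
  fingers=-1,
  newtons=40,
)

```text
time: 3.53
tcp_pos: [0.6103, 0.1679, 0.0227]
tool_rot: [3.141, -0.001, 0.801]
force: [4.3, -4.2, 7.8]
gripper_width: 0.3
finger_force: 4.8
```

Request:
apply_moves(
  motion=[
    [0, 0, 0, 0, 0, 0],
    [0, 0, 0, 0, 0, 0],
    [0, 0, 0, 0, 0, 0],
    [0, 0, 0, 0, 0, 0],
    [0, 0, 0, 0, 0, 0],
  ],
)

```text
time: 3.95
tcp_pos: [0.6097, 0.1679, 0.0219]
tool_rot: [-3.141, 0.0, 0.802]
force: [-0.3, -0.5, 0.5]
gripper_width: -0.003
finger_force: 0.0
```

The gripper shut completely, so the cast slipped out. I'll look again.

```bash
python3 - <<'E'
from plan import *
p,d=capture("side");c=cam("side")
p2,d2=capture("wrist")
a=cv2.resize(p[120:270,260:460],(400,300),interpolation=cv2.INTER_CUBIC); b=cv2.resize(p2,(400,250))
b=np.vstack([b,np.zeros((50,400,3),np.uint8)])
cv2.imwrite("pics/c2.png",np.hstack([a,b])[:,:,::-1])
E
```

```text
(no output)
```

View pics/c2.png

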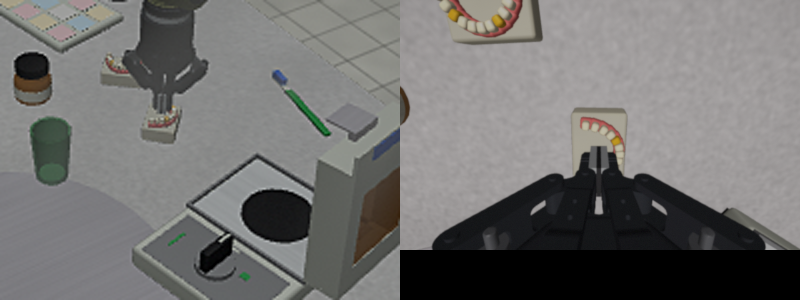

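```bash
python3 - <<'E'
from plan import *
s=arm.observe(); print(s["tcp_pos"],s["tool_rot"],s["gripper_width"],arm.tip_extent)
p0=s["tcp_pos"]; R=Ro.from_euler("xyz",s["tool_rot"]).as_matrix()
for n in("wrist","side","top"):
    c=cam(n); p,d=capture(n); X=cloud(c,d)
    h=cv2.cvtColor(p,cv2.COLOR_RGB2HSV)
    m=(np.linalg.norm(X[...,:2]-[.62,.18],axis=-1)<.075)&(X[...,2]>.012)&(X[...,2]<.05)&(d>.05)
    m&=p.max(2)>95
    k,l,st,ce=cv2.connectedComponentsWithStats(m.astype(np.uint8)); i=1+np.argmax(st[1:,4]); P=X[l==i]
    print(n,len(P),cv2.minAreaRect((P[:,:2]*1000).astype(np.float32)),P[:,2].max())
    q=(P-p0)@R*1000; print(q.min(0).round(),q.max(0).round())
    g=(np.linalg.norm(X[...,:2]-p0[:2],axis=-1)<.03)&(X[...,2]<.09)&(p.max(2)<70)&(d>.05); q=(X[g]-p0)@R*1000
    if len(q): print("fingers lowest tool z",np.percentile(q[:,2],[50,95,99]).round(1),q[q[:,2]>np.percentile(q[:,2],95)].mean(0).round())
E
```

```text
[0.60980161 0.16793553 0.0219133 ] [-3.14131722e+00  3.12547901e-04  8.01488392e-01] -0.0013888417666551133 0.017
wrist 6501 ((611.2420654296875, 170.55149841308594), (63.91609191894531, 50.23878479003906), 45.01511001586914) 0.04999616062386043
[-29. -26. -28.] [35. 25. 10.]
fingers lowest tool z [-61.1 -29.4 -23.7] [  8.  -0. -26.]
side 228 ((606.7179565429688, 165.8905487060547), (69.84345245361328, 50.27458572387695), 42.45192337036133) 0.046996370019460325
[-40. -26. -25.] [33. 25. 10.]
fingers lowest tool z [-55.6 -12.2   8.4] [ 4. 22.  3.]Traceback (most recent call last):
  File "<stdin>", line 9, in <module>
    return _wrapfunc(a, 'argmax', axis=axis, out=out, **kwds)
    return bound(*args, **kwds)
ValueError: attempt to get argmax of an empty sequence
```

```bash
python3 - <<'E'
from plan import *
s=arm.observe(); p0=s["tcp_pos"]; R=Ro.from_euler("xyz",s["tool_rot"]).as_matrix()
c=cam("wrist"); p,d=capture("wrist"); X=cloud(c,d)
for v in range(200,300,6): print(v,[(((X[v,u]-p0)@R*1000).round().astype(int).tolist(),int(p[v,u].max())) for u in(308,317,326)])
print("bench z",np.median(X[150:200,100:180,2]))
c=cam("side"); p,d=capture("side"); X=cloud(c,d); K,Rc,t=c
q=K@(Rc@p0+t); print("TCP in side px",q[:2]/q[2]); u=int(q[0]/q[2])
for v in range(160,192,2): print(v,[(((X[v,w]-p0)@R*1000).round().astype(int).tolist(),int(p[v,w].max())) for w in(u-3,u,u+3)])
E
```

```text
200 [([28, -5, -15], 179), ([28, -1, -15], 154), ([26, 4, -10], 142)]
206 [([24, -5, -15], 189), ([22, -1, -9], 158), ([25, 4, -17], 188)]
212 [([16, -6, -1], 165), ([16, -1, -2], 161), ([21, 4, -15], 190)]
218 [([12, -6, -1], 166), ([13, -1, -2], 166), ([13, 4, -2], 165)]
224 [([9, -6, -2], 165), ([9, -1, -2], 166), ([9, 4, -1], 166)]
230 [([6, -6, -3], 166), ([5, -1, -1], 165), ([5, 4, -2], 166)]
236 [([11, -5, -23], 96), ([11, -1, -22], 22), ([11, 4, -22], 94)]
242 [([11, -5, -29], 95), ([12, -1, -31], 18), ([12, 3, -30], 96)]
248 [([11, -5, -35], 94), ([75, -1, -158], 21), ([12, 3, -36], 96)]
254 [([12, -5, -42], 94), ([11, -1, -40], 19), ([12, 3, -42], 95)]
260 [([12, -5, -47], 94), ([12, -1, -46], 20), ([12, 3, -46], 94)]
266 [([11, -5, -51], 95), ([11, -1, -50], 22), ([11, 3, -50], 96)]
272 [([12, -4, -56], 50), ([10, -1, -52], 43), ([13, 3, -57], 86)]
278 [([13, -4, -61], 23), ([7, -1, -52], 41), ([13, 2, -61], 27)]
284 [([12, -4, -64], 26), ([4, -1, -53], 43), ([12, 2, -65], 26)]
290 [([12, -4, -68], 25), ([1, -1, -52], 42), ([12, 2, -68], 25)]
296 [([12, -4, -71], 23), ([-2
[... 526 characters left out ...]
, 71)]
172 [([-8, -11, -29], 61), ([-12, -1, -34], 67), ([-5, 7, -30], 69)]
174 [([-6, -11, -20], 97), ([-14, -1, -28], 66), ([-8, 7, -25], 62)]
176 [([9, -13, -1], 144), ([-11, -1, -18], 67), ([10, 5, -2], 157)]
178 [([-2, -11, -2], 140), ([-3, -2, -4], 143), ([-13, 9, -14], 150)]
180 [([-18, -8, -7], 99), ([-22, 1, -11], 111), ([-19, 10, -11], 100)]
182 [([-31, -6, -10], 126), ([-33, 3, -13], 131), ([-27, 11, -10], 88)]
184 [([-33, -6, -4], 154), ([-27, 3, 0], 155), ([-27, 12, -2], 148)]
186 [([-31, -6, 6], 103), ([-34, 4, 1], 98), ([-37, 13, -3], 106)]
188 [([-34, -5, 11], 103), ([-33, 4, 10], 104), ([-31, 13, 10], 103)]
190 [([-31, -5, 21], 110), ([-32, 4, 19], 100), ([-32, 13, 17], 99)]
```

The depth in both views puts the closed fingertips about 18 mm behind the reported TCP, not 17 mm ahead of it. They closed above the teeth and the cast did not move. I'll open them and measure the tips again.

Request:
apply_moves(
  motion=[
    [0, 0, 0, 0, 0, 0],
    [0, 0, 0, 0, 0, 0],
    [0, 0, 0, 0, 0, 0],
    [0, 0, 0, 0, 0, 0],
    [0, 0, 0, 0, 0, 0],
  ],
  fingers=1,
)

```text
time: 4.72
tcp_pos: [0.6099, 0.1679, 0.022]
tool_rot: [-3.142, 0.0, 0.801]
force: [-0.4, 0.7, -0.3]
gripper_width: 0.711
finger_force: 0.0
```

Request:
apply_moves(
  motion=[
    [0, 0, 0, 0, 0, 0],
    [0, 0, 0, 0, 0, 0],
    [0, 0, 0, 0, 0, 0],
    [0, 0, 0, 0, 0, 0],
    [0, 0, 0, 0, 0, 0],
  ],
)

```text
time: 5.13
tcp_pos: [0.61, 0.1679, 0.0221]
tool_rot: [3.142, -0.0, 0.801]
force: [-0.0, 0.1, -0.4]
gripper_width: 1.002
finger_force: 0.0
```

```bash
python3 - <<'E'
from plan import *
s=arm.observe(); p0=s["tcp_pos"]; R=Ro.from_euler("xyz",s["tool_rot"]).as_matrix(); print(p0,s["gripper_width"],s["joint_pos"].round(3))
for n in("wrist","side"):
    c=cam(n); p,d=capture(n); X=cloud(c,d); Q=(X-p0)@R*1000
    m=(abs(Q[...,0])<16)&(abs(Q[...,1])<90)&(Q[...,2]>-90)&(X[...,2]>.006)&(d>.05)&(p.max(2)<130)&(abs(Q[...,1])>30)
    q=Q[m]
    for sg in(-1,1):
        k=q[q[:,1]*sg>0]; print(n,sg,len(k),"maxz",np.sort(k[:,2])[-8:].round(), k[k[:,2]>np.percentile(k[:,2],85)].mean(0).round(1))
E
```

```text
[0.609972   0.16788215 0.02209764] 1.0020935007656722 [ 0.211  0.689  1.425 -0.     1.027  0.98 ]
wrist -1 9614 maxz [-28. -28. -28. -28. -28. -28. -28. -27.] [  4.4 -45.8 -42.8]
wrist 1 9623 maxz [-28. -28. -28. -28. -28. -28. -28. -27.] [  4.3  44.4 -42.7]
side -1 110 maxz [-39. -39. -38. -38. -36. -33. -33. -30.] [ -7.9 -47.  -39.3]
side 1 122 maxz [-39. -39. -38. -37. -35. -34. -34. -27.] [ -8.3  49.3 -39.2]
```

Request:
apply_moves(
  motion=[
    [0.008, 0, 0.05, 0, 0, 0],
    [0, 0, 0.05, 0, 0, 0],
    [0, 0, 0.04, 0, 0, 0],
    [0, 0, 0.03, 0, 0, 0],
    [0, 0, 0, 0, 0, 0],
  ],
)

```text
time: 5.65
tcp_pos: [0.6101, 0.1688, -0.0141]
tool_rot: [-3.14, 0.002, 0.801]
force: [0.5, -0.2, 0.5]
gripper_width: 1.001
finger_force: 0.0
```

Request:
apply_moves(
  motion=[
    [0, 0, 0, 0, 0, 0],
    [0, 0, 0, 0, 0, 0],
    [0, 0, 0, 0, 0, 0],
    [0, 0, 0, 0, 0, 0],
    [0, 0, 0, 0, 0, 0],
  ],
  fingers=-1,
  newtons=40,
)

```text
time: 6.07
tcp_pos: [0.6115, 0.1691, -0.0112]
tool_rot: [3.141, -0.001, 0.801]
force: [0.4, -1.1, 4.3]
gripper_width: 0.578
finger_force: 42.8
```

Request:
apply_moves(
  motion=[
    [0, 0, 0, 0, 0, 0],
    [0, 0, 0, 0, 0, 0],
    [0, 0, 0, 0, 0, 0],
    [0, 0, 0, 0, 0, 0],
    [0, 0, 0, 0, 0, 0],
  ],
)

```text
time: 6.48
tcp_pos: [0.6115, 0.1691, -0.0112]
tool_rot: [3.141, -0.001, 0.801]
force: [0.3, -0.2, 5.9]
gripper_width: 0.577
finger_force: 43.0
```

Gripped at 49 mm. I'll lift it, and check the wrist clearance against the hood tongue from the first pictures.

Request:
apply_moves(
  motion=[
    [0, 0, -0.05, 0, 0, 0],
    [0, 0, -0.1, 0, 0, 0],
    [0, 0, -0.15, 0, 0, 0],
    [0, 0, -0.15, 0, 0, 0],
    [0, 0, -0.1, 0, 0, 0],
  ],
)

```text
time: 6.9
tcp_pos: [0.6115, 0.1692, 0.1014]
tool_rot: [3.14, -0.002, 0.802]
force: [-0.1, 0.1, -0.4]
gripper_width: 0.577
finger_force: 42.3
```

```bash
python3 - <<'E'
from plan import *
import pickle
p=np.array([.19818,.51279,.21552]); R=Ro.from_euler("xyz",[-3.14044,0,2.7728]).as_matrix()
th=np.deg2rad(12); U=np.array([[np.cos(th),-np.sin(th)],[np.sin(th),np.cos(th)]])
for n in("side","top"):
    c,_,d=pickle.load(open(n+"0.pkl","rb")); X=cloud(c,d).reshape(-1,3); Q=(X-p)@R*1000
    r=np.hypot(Q[:,0],Q[:,1]); 
    for lo,hi in((46,55),(55,65),(65,90)):
        q=Q[(r>lo)&(r<hi)&(Q[:,2]<-150)]; print(n,lo,len(q),np.sort(q[:,2])[-4:].round(),q[np.argmax(q[:,2])].round() if len(q) else 0)
    V=np.c_[(X[:,:2]-[.6095,-.1028])@U,X[:,2]]*1000
    t=V[(V[:,0]>-80)&(V[:,0]<80)&(V[:,1]>-76)&(V[:,1]<-40)&(V[:,2]>150)&(V[:,2]<300)]
    print("tongue",len(t),t.min(0).round(),t.max(0).round())
s=arm.observe(); print(s["tcp_pos"],s["tool_rot"],s["force"],s["gripper_width"])
p0=s["tcp_pos"]; R=Ro.from_euler("xyz",s["tool_rot"]).as_matrix()
c=cam("wrist"); im,d=capture("wrist"); cv2.imwrite("pics/w3.png",im[:,:,::-1]); Q=(cloud(c,d)-p0)@R*1000
m=(abs(Q[...,0])<50)&(abs(Q[...,1])<40)&(Q[...,2]<16)&(Q[...,2]>-35)&(d>.05)&(im.max(2)>110)
q=Q[m]; print("cast in tool",len(q),np.percentile(q,[1,50,99],axis=0).round(1).tolist()); top=q[(q[:,2]>-17)&(q[:,2]<-9)]; print("blocktop",len(top),np.percentile(top,[1,50,99],axis=0).round(1).tolist())
plan([.6095-.208*.07,-.1028+.978*.07,.11],102,10); 
E
```

```text
side 46 12 [-295. -295. -294. -159.] [  18.  -43. -159.]
side 55 140 [-229. -228. -228. -225.] [ -54.  -15. -225.]
side 65 127 [-236. -235. -233. -231.] [ -51.  -42. -231.]
tongue 125 [-22. -76. 245.] [ 24. -52. 252.]
top 46 529 [-253. -252. -252. -246.] [  43.  -29. -246.]
top 55 909 [-228. -227. -227. -225.] [ -53.  -23. -225.]
top 65 1519 [-234. -234. -234. -230.] [ -52.  -42. -230.]
tongue 178 [-21. -76. 244.] [ 23. -52. 253.]
[0.61147262 0.16917322 0.1013874 ] [ 3.14034759e+00 -1.87953108e-03  8.01503698e-01] [-0.06848195  0.08976659 -0.43079339] 0.5767413376686581
cast in tool 5954 [[-30.7, -25.3, -35.0], [14.2, -4.8, -34.3], [32.9, 24.0, -15.0]]
blocktop 165 [[31.8, -23.6, -16.9], [32.6, -3.9, -15.6], [33.0, 22.5, -13.2]]
10 rows [-0.1034  0.0254 -0.0027] [ 0.0008 -0.0005 -0.1246] mm/row 21.29815147855067
```

Request:
apply_moves(
  motion=[
    [-0.103, 0.025, -0.003, 0, 0, -0.1245],
    [-0.103, 0.025, -0.003, 0, 0, -0.1245],
    [-0.103, 0.025, -0.003, 0, 0, -0.1245],
    [-0.103, 0.025, -0.003, 0, 0, -0.1245],
    [-0.103, 0.025, -0.003, 0, 0, -0.1245],
  ],
)

```text
time: 7.37
tcp_pos: [0.5756, 0.0692, 0.1013]
tool_rot: [-3.141, 0.0, 1.296]
force: [0.9, -0.2, -1.0]
gripper_width: 0.579
finger_force: 42.3
```

Request:
apply_moves(
  motion=[
    [-0.103, 0.025, -0.003, 0, 0, -0.1245],
    [-0.103, 0.025, -0.003, 0, 0, -0.1245],
    [-0.103, 0.025, -0.003, 0, 0, -0.1245],
    [-0.103, 0.025, -0.003, 0, 0, -0.1245],
    [-0.103, 0.025, -0.003, 0, 0, -0.1245],
  ],
)

```text
time: 7.78
tcp_pos: [0.5922, -0.0349, 0.1043]
tool_rot: [-3.141, -0.0, 1.784]
force: [-0.4, 0.1, -1.7]
gripper_width: 0.576
finger_force: 42.3
```

Request:
apply_moves(
  motion=[
    [0, 0, 0, 0, -0.044, 0],
    [0, 0, 0, 0, 0, 0],
    [0, 0, 0, 0, 0, 0],
    [0, 0, 0, 0, 0, 0],
    [0, 0, 0, 0, 0, 0],
  ],
)

```text
time: 8.2
tcp_pos: [0.5924, -0.0333, 0.1041]
tool_rot: [-3.141, 0.034, 1.779]
force: [0.3, 0.3, -1.7]
gripper_width: 0.572
finger_force: 42.3
```

```bash
python3 - <<'E'
from plan import *
s=arm.observe(); p0=s["tcp_pos"]; print(p0,s["tool_rot"],s["gripper_width"])
R=Ro.from_euler("xyz",s["tool_rot"]).as_matrix()
c=cam("wrist"); im,d=capture("wrist"); X=cloud(c,d); Q=(X-p0)@R*1000
m=(abs(Q[...,0])<45)&(abs(Q[...,1])<27)&(Q[...,2]<16)&(Q[...,2]>-50)&(d>.05)&(im.max(2)>110); q=Q[m]
print("cast",np.percentile(q,[1,50,99],axis=0).round(1).tolist())
g=(np.linalg.norm(X[...,:2]-[.6095,-.1028],axis=-1)<.075)&(im.max(2)<50)&(X[...,2]>.03)&(X[...,2]<.055)
k,l,st,ce=cv2.connectedComponentsWithStats(g.astype(np.uint8)); i=1+np.argmax(st[1:,4]); P=X[l==i]
cn=max(cv2.findContours((l==i).astype(np.uint8),0,2)[0],key=cv2.contourArea); e=cv2.fitEllipse(cn)
print("plate wrist",len(P),P.min(0).round(4),P.max(0).round(4),np.median(P[:,2]),onz(c,e[0],.043),e, cv2.minEnclosingCircle((P[:,:2]*1000).astype(np.float32)))
t=np.array([.6095-.208*.001,-.1028+.978*.001])
for z in(.11,): 
    print("to plate tool:",(R.T@(np.r_[t,.1]-p0)/.2).round(4))
cv2.imwrite("pics/w4.png",im[:,:,::-1])
E
```

```text
[ 0.5923517  -0.03327169  0.10412845] [-3.14145496  0.03382861  1.77940135] 0.5724960991893372
cast [[-28.9, -24.1, -49.5], [7.9, -0.5, -35.3], [33.1, 23.7, -16.3]]
plate wrist 12 [ 0.6547 -0.1157  0.042 ] [ 0.657  -0.1088  0.0439] 0.042668071797175605 [nan nan nan] ((nan, -inf), (inf, nan), 90.0) ((655.6176147460938, -112.24754333496094), 3.560378313064575)
to plate tool: [-0.352   0.0119  0.0326]
```

View pics/w4.png

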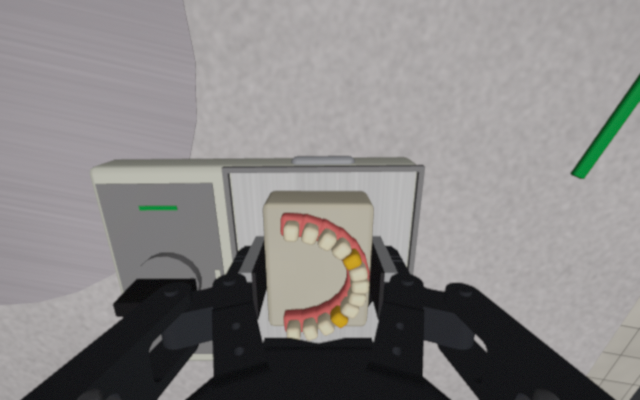

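The cast is held square over the catch side of the unit. Moving over the plate next, then down.

Request:
apply_moves(
  motion=[
    [-0.07, 0.0025, 0.006, 0, 0, 0],
    [-0.08, 0.0025, 0.006, 0, 0, 0],
    [-0.08, 0.0025, 0.006, 0, 0, 0],
    [-0.07, 0.0025, 0.006, 0, 0, 0],
    [-0.052, 0.0025, 0.006, 0, 0, 0],
  ],
)

```text
time: 8.67
tcp_pos: [0.6098, -0.1043, 0.1004]
tool_rot: [-3.142, 0.035, 1.778]
force: [0.0, 0.1, -1.9]
gripper_width: 0.574
finger_force: 42.2
```

Request:
apply_moves(
  motion=[
    [0, 0, 0.06, 0, 0, 0],
    [0, 0, 0.08, 0, 0, 0],
    [0, 0, 0.08, 0, 0, 0],
    [0, 0, 0.05, 0, 0, 0],
    [0, 0, 0.02, 0, 0, 0],
  ],
)

```text
time: 9.08
tcp_pos: [0.609, -0.1039, 0.0402]
tool_rot: [-3.139, 0.033, 1.78]
force: [0.1, -0.8, -0.9]
gripper_width: 0.573
finger_force: 42.3
```

Request:
apply_moves(
  motion=[
    [0, 0, 0, 0, 0, 0],
    [0, 0, 0, 0, 0, 0],
    [0, 0, 0, 0, 0, 0],
    [0, 0, 0, 0, 0, 0],
    [0, 0, 0, 0, 0, 0],
  ],
)

```text
time: 9.5
tcp_pos: [0.6103, -0.1043, 0.0432]
tool_rot: [3.141, 0.035, 1.779]
force: [0.6, 0.5, -1.6]
gripper_width: 0.577
finger_force: 42.3
```

```bash
python3 - <<'E'
from plan import *
s=arm.observe(); p0=s["tcp_pos"]; print(p0,s["tool_rot"],s["force"])
R=Ro.from_euler("xyz",s["tool_rot"]).as_matrix()
t=np.array([.6095-.208*.001,-.1028+.978*.001])
print("left:",(R.T@(np.r_[t,.033]-p0)/.2).round(4))
E
```

```text
[ 0.61026474 -0.104321    0.04322607] [3.14063498 0.03499349 1.77931495] [ 0.59152657  0.48533954 -1.58199243]
left: [ 0.015  -0.0022  0.0506]
```

Request:
apply_moves(
  motion=[
    [0.008, 0, 0.012, 0, 0, 0],
    [0.007, 0, 0.012, 0, 0, 0],
    [0, 0, 0.01, 0, 0, 0],
    [0, 0, 0.006, 0, 0, 0],
    [0, 0, 0, 0, 0, 0],
  ],
)

```text
time: 9.92
tcp_pos: [0.6092, -0.1016, 0.034]
tool_rot: [-3.141, 0.034, 1.779]
force: [-0.1, 0.1, -2.0]
gripper_width: 0.572
finger_force: 42.3
```

Request:
apply_moves(
  motion=[
    [0, 0, 0.005, 0, 0, 0],
    [0, 0, 0, 0, 0, 0],
    [0, 0, 0.005, 0, 0, 0],
    [0, 0, 0, 0, 0, 0],
    [0, 0, 0, 0, 0, 0],
  ],
)

```text
time: 10.33
tcp_pos: [0.6096, -0.1018, 0.0328]
tool_rot: [3.141, 0.035, 1.779]
force: [-1.3, -0.0, 2.6]
gripper_width: 0.577
finger_force: 42.7
```

Contact is felt, so I'll release.

Request:
apply_moves(
  motion=[
    [0, 0, 0.003, 0, 0, 0],
    [0, 0, 0, 0, 0, 0],
    [0, 0, 0, 0, 0, 0],
    [0, 0, 0, 0, 0, 0],
    [0, 0, 0, 0, 0, 0],
  ],
  fingers=0.6,
)

```text
time: 10.75
tcp_pos: [0.6094, -0.1017, 0.0318]
tool_rot: [-3.142, 0.035, 1.779]
force: [-0.8, -0.4, -0.1]
gripper_width: 0.804
finger_force: 0.0
```

Request:
apply_moves(
  motion=[
    [0, 0, 0, 0, 0, 0],
    [0, 0, -0.03, 0, 0, 0],
    [0, 0, -0.08, 0, 0, 0],
    [0, 0, -0.1, 0, 0, 0],
    [0, 0, -0.1, 0, 0, 0],
  ],
)

```text
time: 11.17
tcp_pos: [0.6088, -0.0996, 0.0948]
tool_rot: [-3.141, 0.034, 1.779]
force: [1.2, 0.4, 0.7]
gripper_width: 0.803
finger_force: 0.0
```

Request:
apply_moves(
  motion=[
    [0.1, 0, -0.12, 0, 0.044, 0],
    [0.1, 0, -0.15, 0, 0, 0],
    [0.1, 0, -0.15, 0, 0, 0],
    [0.1, 0, -0.1, 0, 0, 0],
    [0, 0, 0, 0, 0, 0],
  ],
  fingers=-1,
)

```text
time: 11.58
tcp_pos: [0.5933, -0.0179, 0.2027]
tool_rot: [3.134, 0.002, 1.782]
force: [1.4, -0.4, 0.8]
gripper_width: 0.089
finger_force: 0.0
```

```bash
python3 - <<'E'
from plan import *
s=arm.observe(); p0=s["tcp_pos"]; print(p0,s["tool_rot"],s["force"],s["gripper_width"],s["joint_pos"].round(3))
th=np.deg2rad(12); U=np.array([[np.cos(th),-np.sin(th)],[np.sin(th),np.cos(th)]]); ims=[]
for n in("wrist","top","side"):
    c=cam(n); im,d=capture(n); X=cloud(c,d); ims.append(im)
    V=np.dstack([(X[...,:2]-[.6095,-.1028])@U,X[...,2]])*1000
    m=(abs(V[...,0])<50)&(abs(V[...,1])<60)&(V[...,2]>58)&(V[...,2]<90)&(d>.05)&(im.max(2)>85)
    if m.sum()>20:
        P=V[m]; print(n,m.sum(),cv2.minAreaRect(P[:,:2].astype(np.float32)),np.percentile(P[:,2],[5,50,98]).round(1))
b=np.zeros((400,640,3),np.uint8)
a=cv2.resize(ims[0],(400,250)); e=cv2.resize(ims[2][150:275,330:530],(400,250),interpolation=cv2.INTER_CUBIC)
cv2.imwrite("pics/c5.png",np.hstack([a,e])[:,:,::-1])
E
```

```text
[ 0.59326544 -0.01788064  0.2026768 ] [3.13424524e+00 1.71416595e-03 1.78164226e+00] [ 1.3632634  -0.41508939  0.78870943] 0.08882965803281938 [-9.200e-02  4.030e-01  1.414e+00  1.000e-03  1.317e+00 -3.030e-01]
wrist 1141 ((0.2238311767578125, 2.7020626068115234), (65.49181365966797, 48.82999801635742), 89.19237518310547) [61.5 66.9 81.2]
side 372 ((-3.5774688720703125, -0.5063362121582031), (67.19015502929688, 50.87611770629883), 89.17754364013672) [61.3 67.8 82.3]
```

View pics/c5.png

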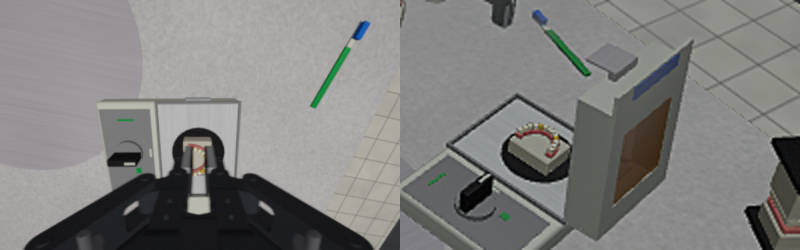

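The cast stands upright and central on the plate. Next I'll plan the hood push: shut fingertips behind the lip, following its arc.

```bash
cat > arc.py <<'E'
import numpy as np
def tip(phi,lead=0.,half=.011):
    y=-.095+.205*np.cos(phi)-.050*np.sin(phi); z=.046+.205*np.sin(phi)+.050*np.cos(phi)
    n=np.array([-np.sin(phi),np.cos(phi)])
    return np.array([y-half,z])-lead*n
E
python3 - <<'E'
from plan import *
from arc import tip
o=np.array([.6095,-.1028]); ux=np.array([np.cos(np.deg2rad(12)),np.sin(np.deg2rad(12))]); uy=np.array([-ux[1],ux[0]])
s=arm.observe(); p=s["tcp_pos"]; print("unit now",(p[:2]-o)@ux,(p[:2]-o)@uy,p[2],s["gripper_width"])
A=np.r_[o+uy*-.168,.30]; R=Ro.from_euler("xyz",s["tool_rot"]).as_matrix()
print("A",A,(R.T@(A-p)/.2).round(3))
ph=np.r_[1.5,np.linspace(1.45,0,30)]
T=np.array([tip(f,.002) for f in ph]); T[:,1]-=.016
print(T[[0,1,10,20,30]].round(4))
D=np.diff(T,axis=0)/.2
for i,r in enumerate(D): print(i,ph[i+1].round(3),[round(r[0],3),0,round(-r[1],3)])
E
```

```text
unit now 1.863468511861116e-05 0.08391063644075573 0.1968421592359338 0.0010354910558547752
A [ 0.64442916 -0.2671288   0.3       ] [-1.26e+00  1.00e-03 -5.16e-01]
[[-0.1394  0.2379]
 [-0.1289  0.2393]
 [-0.0356  0.2284]
 [ 0.0509  0.1704]
 [ 0.099   0.078 ]]
0 1.45 [np.float64(0.052), 0, np.float64(-0.007)]
1 1.4 [np.float64(0.052), 0, np.float64(-0.004)]
2 1.35 [np.float64(0.053), 0, np.float64(-0.002)]
3 1.3 [np.float64(0.053), 0, np.float64(0.001)]
4 1.25 [np.float64(0.053), 0, np.float64(0.003)]
5 1.2 [np.float64(0.052), 0, np.float64(0.006)]
6 1.15 [np.float64(0.052), 0, np.float64(0.009)]
7 1.1 [np.float64(0.051), 0, np.float64(0.011)]
8 1.05 [np.float64(0.051), 0, np.float64(0.014)]
9 1.0 [np.float64(0.05), 0, np.float64(0.016)]
10 0.95 [np.float64(0.049), 0, np.float64(0.019)]
11 0.9 [np.float64(0.048), 0, np.float64(0.021)]
12 0.85 [np.float64(0.047), 0, np.float64(0.024)]
13 0.8 [np.float64(0.046), 0, np.float64(0.026)]
14 0.75 [np.float64(0.044), 0, np.float64(0.028)]
15 0.7 [np.float64(0.043), 0, np.float64(0.03)]
16 0.65 [np.float64(0.041), 0, np.float64(0.033)]
17 0.6 [np.float64(0.04), 0, np.float64(0.035)]
18 0.55 [np.float64(0.038), 0, np.float64(0.036)]
19 0.5 [np.float64(0.036), 0, np.float64(0.038)]
20 0.45 [np.float64(0.034), 0, np.float64(0.04)]
21 0.4 [np.float64(0.032), 0, np.float64(0.042)]
22 0.35 [np.float64(0.03), 0, np.float64(0.043)]
23 0.3 [np.float64(0.028), 0, np.float64(0.045)]
24 0.25 [np.float64(0.025), 0, np.float64(0.046)]
25 0.2 [np.float64(0.023), 0, np.float64(0.047)]
26 0.15 [np.float64(0.021), 0, np.float64(0.048)]
27 0.1 [np.float64(0.018), 0, np.float64(0.049)]
28 0.05 [np.float64(0.016), 0, np.float64(0.05)]
29 0.0 [np.float64(0.013), 0, np.float64(0.051)]
```

Request:
apply_moves(
  motion=[
    [0, 0, -0.104, 0, 0, 0],
    [0, 0, -0.104, 0, 0, 0],
    [0, 0, -0.104, 0, 0, 0],
    [0, 0, -0.104, 0, 0, 0],
    [0, 0, -0.1, 0, 0, 0],
  ],
)

```text
time: 12.15
tcp_pos: [0.5921, -0.0215, 0.3]
tool_rot: [-3.14, -0.001, 1.778]
force: [-0.2, -0.1, 0.2]
gripper_width: 0.002
finger_force: 0.0
```

Request:
apply_moves(
  motion=[
    [-0.126, 0, 0, 0, 0, 0],
    [-0.126, 0, 0, 0, 0, 0],
    [-0.126, 0, 0, 0, 0, 0],
    [-0.126, 0, 0, 0, 0, 0],
    [-0.126, 0, 0, 0, 0, 0],
  ],
)

```text
time: 12.57
tcp_pos: [0.6182, -0.146, 0.2987]
tool_rot: [-3.139, -0.001, 1.778]
force: [0.1, 0.6, 0.3]
gripper_width: -0.004
finger_force: 0.0
```

Request:
apply_moves(
  motion=[
    [-0.126, 0, 0, 0, 0, 0],
    [-0.126, 0, 0, 0, 0, 0],
    [-0.126, 0, 0, 0, 0, 0],
    [-0.126, 0, 0, 0, 0, 0],
    [-0.126, 0, 0, 0, 0, 0],
  ],
)

```text
time: 12.98
tcp_pos: [0.6441, -0.2694, 0.2985]
tool_rot: [-3.14, -0.001, 1.778]
force: [0.6, 0.2, 0.2]
gripper_width: -0.001
finger_force: 0.0
```

```bash
cat >> plan.py <<'E'
o=np.array([.6095,-.1028]); ux=np.array([np.cos(np.deg2rad(12)),np.sin(np.deg2rad(12))]); uy=np.array([-ux[1],ux[0]])
def unit(): 
    s=arm.observe(); p=s["tcp_pos"]; print("unit",((p[:2]-o)@ux).round(4),((p[:2]-o)@uy).round(4),p[2].round(4),s["tool_rot"].round(3),"F",s["force"].round(1),"t",s["time"])
E
python3 -c "
from plan import *
unit()
s=arm.observe();p0=s['tcp_pos'];R=Ro.from_euler('xyz',s['tool_rot']).as_matrix()
for n in('side','wrist'):
    c=cam(n);im,d=capture(n);X=cloud(c,d)
    Q=(X-p0)@R*1000;m=(abs(Q[...,0])<40)&(abs(Q[...,1])<14)&(Q[...,2]>-60)&(Q[...,2]<40)&(d>.05);q=Q[m]
    print(n,m.sum(),np.sort(q[:,2])[-5:].round(1),q[q[:,2]>-45].min(0).round(),q[q[:,2]>-45].max(0).round())
"
```

```text
unit -0.0008 -0.1701 0.2985 [-3.140e+00 -1.000e-03  1.778e+00] F [0.6 0.2 0.2] t 12.9833
side 156 [38.4 39.4 39.5 39.5 40. ] [-13. -14. -45.] [40. 14. 40.]
wrist 2714 [33.8 33.8 33.9 34.1 34.2] [  3. -14. -45.] [40. 14. 34.]
```

Request:
apply_moves(
  motion=[
    [0, 0, 0.06, 0, 0, 0],
    [0, 0, 0.08, 0, 0, 0],
    [0, 0, 0.08, 0, 0, 0],
    [0, 0, 0.06, 0, 0, 0],
    [0, 0, 0.02, 0, 0, 0],
  ],
)

```text
time: 13.5
tcp_pos: [0.6436, -0.267, 0.237]
tool_rot: [-3.138, -0.003, 1.779]
force: [-0.3, -0.7, -0.8]
gripper_width: -0.001
finger_force: 0.0
```

Request:
apply_moves(
  motion=[
    [0.05, 0, 0, 0, 0, 0],
    [0.05, 0, 0, 0, 0, 0],
    [0.053, 0, 0, 0, 0, 0],
    [0.052, 0, -0.007, 0, 0, 0],
    [0.052, 0, -0.004, 0, 0, 0],
  ],
)

```text
time: 13.92
tcp_pos: [0.6336, -0.2158, 0.2436]
tool_rot: [3.141, 0.001, 1.78]
force: [-0.7, -2.8, -0.1]
gripper_width: 0.002
finger_force: 1.5
```

Request:
apply_moves(
  motion=[
    [0.053, 0, -0.002, 0, 0, 0],
    [0.053, 0, 0.001, 0, 0, 0],
    [0, 0, 0, 0, 0, 0],
    [0, 0, 0, 0, 0, 0],
    [0, 0, 0, 0, 0, 0],
  ],
)

```text
time: 14.33
tcp_pos: [0.6295, -0.196, 0.2426]
tool_rot: [3.142, -0.0, 1.779]
force: [-0.2, -0.5, 0.6]
gripper_width: -0.004
finger_force: 0.0
```

```bash
cat >> plan.py <<'E'
def hood():
    c=cam("side"); im,d=capture("side"); X=cloud(c,d); h=cv2.cvtColor(im,cv2.COLOR_RGB2HSV)
    b=(np.linalg.norm(X[...,:2]-[.6,-.12],axis=-1)<.22)&(h[...,0]>105)&(h[...,0]<130)&(h[...,1]>70)&(X[...,2]>.06)
    P=X[b]; q=np.c_[(P[:,:2]-o)@ux,(P[:,:2]-o)@uy,P[:,2]]; m=np.median(q,0) if len(q) else np.zeros(3)
    print("blue",len(q),m.round(4),"phi",np.arctan2(m[2]-.046,m[1]+.095)-np.arctan2(.05,.21)); return im
E
python3 -c "
from plan import *
unit(); hood()"
```

```text
unit 0.0001 -0.0953 0.2426 [ 3.142 -0.     1.779] F [-0.2 -0.5  0.6] t 14.3333
blue 101 [-0.0255 -0.0833  0.259 ] phi 1.282391342971187
```

Request:
apply_moves(
  motion=[
    [0.053, 0, 0.006, 0, 0, 0],
    [0.052, 0, 0.009, 0, 0, 0],
    [0.052, 0, 0.011, 0, 0, 0],
    [0.051, 0, 0.013, 0, 0, 0],
    [0.051, 0, 0.015, 0, 0, 0],
  ],
)

```text
time: 14.8
tcp_pos: [0.6184, -0.1441, 0.2319]
tool_rot: [3.141, 0.0, 1.78]
force: [-1.1, -1.9, 2.7]
gripper_width: -0.001
finger_force: 1.4
```

Request:
apply_moves(
  motion=[
    [0.05, 0, 0.016, 0, 0, 0],
    [0.049, 0, 0.019, 0, 0, 0],
    [0.048, 0, 0.021, 0, 0, 0],
    [0.047, 0, 0.024, 0, 0, 0],
    [0.046, 0, 0.026, 0, 0, 0],
  ],
)

```text
time: 15.22
tcp_pos: [0.6085, -0.0974, 0.2101]
tool_rot: [-3.141, -0.0, 1.779]
force: [-1.1, -1.8, 1.7]
gripper_width: 0.001
finger_force: 1.0
```

Request:
apply_moves(
  motion=[
    [0.044, 0, 0.028, 0, 0, 0],
    [0.043, 0, 0.03, 0, 0, 0],
    [0.041, 0, 0.033, 0, 0, 0],
    [0, 0, 0, 0, 0, 0],
    [0, 0, 0, 0, 0, 0],
  ],
)

```text
time: 15.63
tcp_pos: [0.6033, -0.0729, 0.192]
tool_rot: [-3.141, -0.0, 1.78]
force: [0.2, -0.8, 1.0]
gripper_width: -0.003
finger_force: 0.0
```

```bash
python3 -c "
from plan import *
unit(); hood()
from arc import tip
print(tip(.65,.002)-[0,.016])"
```

```text
unit 0.0001 0.0305 0.192 [-3.141 -0.     1.78 ] F [ 0.2 -0.8  1. ] t 15.6333
blue 117 [-0.0235  0.0426  0.208 ] phi 0.6330118394722357
[0.02814823 0.19227524]
```

Tracking well (φ≈0.63). I'll continue down towards the catch.

Request:
apply_moves(
  motion=[
    [0.038, 0, 0.035, 0, 0, 0],
    [0.036, 0, 0.036, 0, 0, 0],
    [0.034, 0, 0.038, 0, 0, 0],
    [0.032, 0, 0.04, 0, 0, 0],
    [0.03, 0, 0.042, 0, 0, 0],
  ],
)

```text
time: 16.1
tcp_pos: [0.5961, -0.0392, 0.1534]
tool_rot: [-3.141, -0.0, 1.78]
force: [-0.5, 0.0, 1.9]
gripper_width: -0.001
finger_force: 0.8
```

Request:
apply_moves(
  motion=[
    [0.029, 0, 0.043, 0, 0, 0],
    [0.027, 0, 0.045, 0, 0, 0],
    [0.025, 0, 0.046, 0, 0, 0],
    [0.023, 0, 0.047, 0, 0, 0],
    [0, 0, 0, 0, 0, 0],
  ],
)

```text
time: 16.52
tcp_pos: [0.591, -0.0189, 0.1156]
tool_rot: [-3.138, -0.001, 1.78]
force: [-0.2, 0.6, -0.3]
gripper_width: 0.001
finger_force: 0.0
```

```bash
python3 -c "
from plan import *
unit(); hood()
from arc import tip
for f in(.2,.15,.1,0): print(f,tip(f,.002)-[0,.016])"
```

```text
unit -0.0007 0.0859 0.1156 [-3.138e+00 -1.000e-03  1.780e+00] F [-0.2  0.6 -0.3] t 16.5167
blue 102 [-0.0263  0.0996  0.1319] phi 0.18205249590274447
0.2 [0.08537752 0.11777041]
0.15 [0.08952504 0.10809583]
0.1 [0.09318385 0.09822605]
0 [0.099 0.078]
```

Request:
apply_moves(
  motion=[
    [0.02, 0, 0.05, 0, 0, 0],
    [0.018, 0, 0.05, 0, 0, 0],
    [0.015, 0, 0.04, 0, 0, 0],
    [0.01, 0, 0.03, 0, 0, 0],
    [0, 0, 0.015, 0, 0, 0],
  ],
)

```text
time: 16.98
tcp_pos: [0.5892, -0.007, 0.0802]
tool_rot: [-3.141, -0.0, 1.779]
force: [-11.2, 5.2, 33.0]
gripper_width: 0.0
finger_force: 17.0
```

Request:
apply_moves(
  motion=[
    [0, 0, 0.015, 0, 0, 0],
    [0, 0, 0, 0, 0, 0],
    [0, 0, 0, 0, 0, 0],
    [0, 0, 0, 0, 0, 0],
    [0, 0, 0, 0, 0, 0],
  ],
)

```text
time: 17.4
tcp_pos: [0.5893, -0.0069, 0.0803]
tool_rot: [3.141, -0.001, 1.78]
force: [-16.4, 4.5, 29.5]
gripper_width: 0.0
finger_force: 14.7
```

```bash
python3 -c "
from plan import *
unit(); hood()"
```

```text
unit 0.0002 0.098 0.0803 [ 3.141e+00 -1.000e-03  1.780e+00] F [-16.4   4.5  29.5] t 17.4
blue 88 [-0.0253  0.1123  0.0962] phi 0.004044990465260134
```

Resistance at the stop with φ≈0. I'll lift off and verify.

Request:
apply_moves(
  motion=[
    [0, 0, -0.03, 0, 0, 0],
    [0, 0, -0.1, 0, 0, 0],
    [0, 0, -0.15, 0, 0, 0],
    [0, 0, -0.15, 0, 0, 0],
    [0, 0, -0.07, 0, 0, 0],
  ],
  fingers=0.0,
)

```text
time: 17.87
tcp_pos: [0.5903, -0.0075, 0.1815]
tool_rot: [3.138, 0.001, 1.779]
force: [0.1, -0.4, 0.4]
gripper_width: 0.5
finger_force: 0.0
```

```bash
python3 -c "
from plan import *
unit(); hood()
c=cam('top');im,d=capture('top');X=cloud(c,d);V=np.dstack([(X[...,:2]-o)@ux,(X[...,:2]-o)@uy,X[...,2]])
m=(abs(V[...,0])<.07)&(V[...,1]>-.08)&(V[...,1]<.1)&(V[...,2]>.05)&(V[...,2]<.15)
A=V[m];k=np.linalg.lstsq(np.c_[A[:,:2],np.ones(len(A))],A[:,2],rcond=None)[0];print('top plane',len(A),k)
plan([.4838,-.1298,.15],192,15)
"
```

```text
unit 0.0011 0.0972 0.1815 [3.138e+00 1.000e-03 1.779e+00] F [ 0.1 -0.4  0.4] t 17.8667
blue 160 [-0.004   0.1125  0.0964] phi 0.004752120490636336
top plane 1063 [-0.00040545 -0.01002387  0.0940851 ]
15 rows [ 0.0053 -0.0599  0.0101] [ 0.0002  0.0004 -0.1334] mm/row 12.185689654577105
```

Request:
apply_moves(
  motion=[
    [0.005, -0.06, 0.01, 0, 0, -0.1334],
    [0.005, -0.06, 0.01, 0, 0, -0.1334],
    [0.005, -0.06, 0.01, 0, 0, -0.1334],
    [0.005, -0.06, 0.01, 0, 0, -0.1334],
    [0.005, -0.06, 0.01, 0, 0, -0.1334],
  ],
)

```text
time: 18.38
tcp_pos: [0.5321, -0.027, 0.1664]
tool_rot: [-3.14, -0.002, 2.309]
force: [0.8, -0.6, 0.3]
gripper_width: 0.503
finger_force: 0.0
```

Request:
apply_moves(
  motion=[
    [0.005, -0.06, 0.01, 0, 0, -0.1334],
    [0.005, -0.06, 0.01, 0, 0, -0.1334],
    [0.005, -0.06, 0.01, 0, 0, -0.1334],
    [0.005, -0.06, 0.01, 0, 0, -0.1334],
    [0.005, -0.06, 0.01, 0, 0, -0.1334],
  ],
)

```text
time: 18.8
tcp_pos: [0.4933, -0.0723, 0.1566]
tool_rot: [-3.141, -0.002, 2.832]
force: [-0.7, -0.7, -0.6]
gripper_width: 0.497
finger_force: 0.0
```

Request:
apply_moves(
  motion=[
    [0.005, -0.06, 0.01, 0, 0, -0.1334],
    [0.005, -0.06, 0.01, 0, 0, -0.1334],
    [0.005, -0.06, 0.01, 0, 0, -0.1334],
    [0.005, -0.06, 0.01, 0, 0, -0.1334],
    [0.005, -0.06, 0.01, 0, 0, -0.1334],
  ],
)

```text
time: 19.22
tcp_pos: [0.4824, -0.131, 0.1466]
tool_rot: [3.14, -0.002, -2.927]
force: [-0.3, 0.3, -0.1]
gripper_width: 0.5
finger_force: 0.0
```

Request:
apply_moves(
  motion=[
    [0, 0, 0, 0, 0, 0],
    [0, 0, 0, 0, 0, 0],
    [0, 0, 0, 0, 0, 0],
    [0, 0, 0, 0, 0, 0],
    [0, 0, 0, 0, 0, 0],
  ],
)

```text
time: 19.63
tcp_pos: [0.4832, -0.1301, 0.148]
tool_rot: [3.142, -0.0, -2.933]
force: [-0.4, -0.5, 0.5]
gripper_width: 0.499
finger_force: 0.0
```

```bash
cat >> plan.py <<'E'
def knob(names=("wrist","top","side")):
    for n in names:
        c=cam(n); im,d=capture(n); X=cloud(c,d); V=np.dstack([(X[...,:2]-o)@ux,(X[...,:2]-o)@uy,X[...,2]])
        m=(V[...,0]<-.085)&(V[...,0]>-.175)&(abs(V[...,1])<.05)&(V[...,2]>.07)&(V[...,2]<.09)&(d>.05)
        if m.sum()>15: print(n,m.sum(),cv2.minAreaRect((V[m][:,:2]*1000).astype(np.float32)),V[m][:,2].max())
E
python3 -c "
from plan import *
unit(); knob(); plan([.4838,-.1298,.037],192,10)"
```

```text
unit -0.1292 -0.0004 0.148 [ 3.142 -0.    -2.933] F [-0.4 -0.5  0.5] t 19.6333
wrist 997 ((-128.375732421875, -0.23027849197387695), (49.92158508300781, 12.830021858215332), 0.06911591440439224) 0.08299826770186931
side 119 ((-129.93556213378906, -2.709451198577881), (52.21615219116211, 13.361988067626953), 0.965688169002533) 0.0850621528039814
10 rows [-0.0003  0.0002  0.0556] [ 0.      0.     -0.0001] mm/row 11.114957700202396
```

Request:
apply_moves(
  motion=[
    [0, 0, 0.12, 0, 0, 0],
    [0, 0, 0.12, 0, 0, 0],
    [0, 0, 0.12, 0, 0, 0],
    [0, 0, 0.1, 0, 0, 0],
    [0, 0, 0.09, 0, 0, 0],
  ],
)

```text
time: 20.2
tcp_pos: [0.4829, -0.1304, 0.0368]
tool_rot: [3.141, -0.001, -2.933]
force: [-0.3, -0.2, 0.1]
gripper_width: 0.499
finger_force: 0.0
```

Request:
apply_moves(
  motion=[
    [0, 0, 0, 0, 0, 0],
    [0, 0, 0, 0, 0, 0],
    [0, 0, 0, 0, 0, 0],
    [0, 0, 0, 0, 0, 0],
    [0, 0, 0, 0, 0, 0],
  ],
  fingers=-1,
  newtons=40,
)

```text
time: 20.62
tcp_pos: [0.4834, -0.1304, 0.0389]
tool_rot: [-3.142, 0.001, -2.932]
force: [0.5, 4.4, -0.7]
gripper_width: 0.144
finger_force: 41.7
```

Request:
apply_moves(
  motion=[
    [0, 0, 0, 0, 0, 0],
    [0, 0, 0, 0, 0, 0],
    [0, 0, 0, 0, 0, 0],
    [0, 0, 0, 0, 0, 0],
    [0, 0, 0, 0, 0, 0],
  ],
)

```text
time: 21.03
tcp_pos: [0.4834, -0.1304, 0.0389]
tool_rot: [-3.142, 0.001, -2.932]
force: [-1.4, 6.2, 1.1]
gripper_width: 0.144
finger_force: 42.0
```

Gripped the knob bar. Now turning clockwise.

Request:
apply_moves(
  motion=[
    [0, 0, 0, 0, 0, 0.1],
    [0, 0, 0, 0, 0, 0.1],
    [0, 0, 0, 0, 0, 0.1],
    [0, 0, 0, 0, 0, 0.1],
    [0, 0, 0, 0, 0, 0.1],
  ],
)

```text
time: 21.45
tcp_pos: [0.4834, -0.1299, 0.0389]
tool_rot: [3.141, 0.0, 2.955]
force: [-1.6, 10.2, 1.8]
gripper_width: 0.146
finger_force: 42.3
```

Request:
apply_moves(
  motion=[
    [0, 0, 0, 0, 0, 0.1],
    [0, 0, 0, 0, 0, 0.1],
    [0, 0, 0, 0, 0, 0.1],
    [0, 0, 0, 0, 0, 0.1],
    [0, 0, 0, 0, 0, 0.1],
  ],
)

```text
time: 21.87
tcp_pos: [0.4835, -0.1296, 0.0389]
tool_rot: [3.14, -0.0, 2.562]
force: [0.3, 13.3, 1.9]
gripper_width: 0.143
finger_force: 42.3
```

Request:
apply_moves(
  motion=[
    [0, 0, 0, 0, 0, 0.1],
    [0, 0, 0, 0, 0, 0.1],
    [0, 0, 0, 0, 0, 0.1],
    [0, 0, 0, 0, 0, 0.1],
    [0, 0, 0, 0, 0, 0.1],
  ],
)

```text
time: 22.28
tcp_pos: [0.4838, -0.1292, 0.0389]
tool_rot: [3.139, -0.001, 2.169]
force: [1.9, 16.6, 0.0]
gripper_width: 0.145
finger_force: 42.1
```

Request:
apply_moves(
  motion=[
    [0, 0, 0, 0, 0, 0.03],
    [0, 0, 0, 0, 0, 0.01],
    [0, 0, 0, 0, 0, 0],
    [0, 0, 0, 0, 0, 0],
    [0, 0, 0, 0, 0, 0],
  ],
)

```text
time: 22.7
tcp_pos: [0.4838, -0.1292, 0.0389]
tool_rot: [3.14, -0.001, 2.142]
force: [2.7, 16.9, 0.2]
gripper_width: 0.146
finger_force: 42.4
```

```bash
python3 -c "
from plan import *
unit(); s=arm.observe(); print(s['wrist_torque'],s['joint_pos'].round(3)); hood()"
```

```text
unit -0.1284 0.0003 0.0389 [ 3.140e+00 -1.000e-03  2.142e+00] F [ 2.7 16.9  0.2] t 22.7
[ 2.80927486 -0.38140994  0.3854033 ] [-0.335  0.421  1.818  0.003  0.902 -0.908]
blue 60 [-0.1288 -0.0232  0.1349] phi 0.6571548023292954
```

Turned 1.2 rad. I'll release, lift and check.

Request:
apply_moves(
  motion=[
    [0, 0, 0, 0, 0, 0],
    [0, 0, 0, 0, 0, 0],
    [0, 0, 0, 0, 0, 0],
    [0, 0, 0, 0, 0, 0],
    [0, 0, 0, 0, 0, 0],
  ],
  fingers=0,
)

```text
time: 23.17
tcp_pos: [0.4833, -0.1309, 0.0384]
tool_rot: [3.141, 0.001, 2.141]
force: [-0.5, 0.3, -0.2]
gripper_width: 0.498
finger_force: 0.0
```

Request:
apply_moves(
  motion=[
    [0, 0, -0.04, 0, 0, 0],
    [0, 0, -0.1, 0, 0, 0],
    [0, 0, -0.15, 0, 0, 0],
    [0, 0, -0.2, 0, 0, 0],
    [0, 0, -0.2, 0, 0, 0],
  ],
)

```text
time: 23.58
tcp_pos: [0.4826, -0.1305, 0.178]
tool_rot: [-3.141, -0.001, 2.141]
force: [0.6, -0.0, 0.9]
gripper_width: 0.5
finger_force: 0.0
```

Request:
apply_moves(
  motion=[
    [0, 0, -0.1, 0, 0, 0],
    [0, 0, 0, 0, 0, 0],
    [0, 0, 0, 0, 0, 0],
    [0, 0, 0, 0, 0, 0],
    [0, 0, 0, 0, 0, 0],
  ],
)

```text
time: 24.0
tcp_pos: [0.4827, -0.1305, 0.195]
tool_rot: [-3.14, -0.002, 2.141]
force: [0.1, 0.0, -0.3]
gripper_width: 0.497
finger_force: 0.0
```

```bash
python3 -c "
from plan import *
unit(); knob(); im=hood(); im2,_=capture('wrist')
cv2.imwrite('pics/fin.png',np.hstack([cv2.resize(im[100:300,240:540],(450,300)),cv2.resize(im2,(350,300))])[:,:,::-1])"
```

```text
unit -0.1298 -0.0007 0.195 [-3.140e+00 -2.000e-03  2.141e+00] F [ 0.1  0.  -0.3] t 24.0
wrist 706 ((-128.42088317871094, 0.8730564117431641), (12.526209831237793, 49.13779067993164), 20.8455867767334) 0.08327538371860022
side 136 ((-130.185302734375, -2.2612552642822266), (17.837417602539062, 49.74435043334961), 24.243711471557617) 0.08509219642062245
blue 36 [-0.0397  0.1128  0.0958] phi 0.0014921937605089086
```

View pics/fin.png

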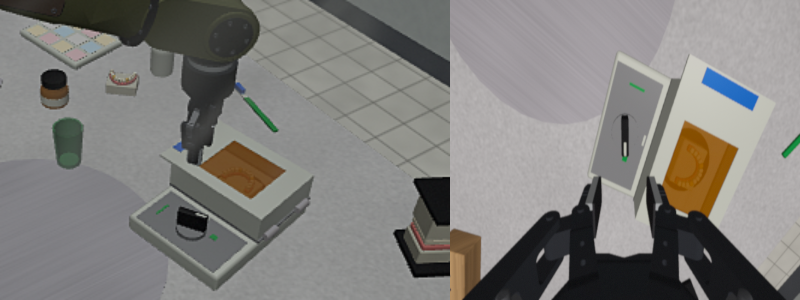

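The final view shows the hood flat shut with the cast seen upright through the window, and the knob bar at 69° pointing to the green mark. The jar and tumbler have not moved.

```bash
python3 -c "
from cell import arm
print(arm.hand_in())"
```

```text
the job is handed in; nothing more can be done
None
```

The job is handed in after about 24 s of robot time: the cast stands upright near the middle of the plate, the hood is shut on its catch and the timer knob is at its running stop; I never went near the jar, tumbler or dropper bottle, and my first grasp closed above the cast without moving it.

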